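# Probe the field in a toppled coil

### The job

The open-frame coil has toppled over: stand it upright on the table with its round collar on top, and let go of it. Then take the field probe out of its stand and lower its rod straight down through the collar, without touching the coil, until the tip is halfway down the bore. Finish still holding the probe there, upright, still and centred in the bore, and leave the spool, the tape roll and the heatsink that lie between coil and stand where they are.

Things in the scene. Friction and masses are not known exactly. Their poses are not given: they have to be found in the camera images.
- coil: open-frame coil, 0.3 kg: copper winding, black end plates, two flat steel side plates (64x60 mm, 50 mm apart over their outsides: grip these). 70 mm along x (bore axis, base end to collar end), 50 along y (across the steel plates), 60 along z. Starts lying: z up, x level, pointing away from the robot within 30 degrees. Origin: middle of the face it lies on, 30 mm under the bore axis
- coil_mid (a point): centre of the coil, on the bore's axis, 35 mm from the base end and 35 mm from the collar's rim; axes as coil. The bore goes right through, 26 mm in diameter all along. 30 mm above the table while the coil lies, 35 mm once it stands
- coil_mouth (a point): mouth of the bore at the coil's top end (x = +35 mm): centre of the rim of the round black collar, 36 mm outside diameter, standing 6 mm out of the end plate between two small brass tabs
- probe: field probe, 60 g, no cable: black square handle 24x24 mm, 60 mm tall, over a rod 10 mm in diameter, 90 mm long. Origin: centre of the handle's underside, where the rod begins; z up along the handle, x and y square to its flat sides. Starts upright in the stand, resting on the handle's underside, the handle 100 to 160 mm above the table
- probe_tip (a point): centre of the lower end of the probe's rod, 90 mm below probe's origin
- probe_stand: fixed stand: grey base 80x80x8 mm, two thin posts, and a top plate (36 mm along x, 68 along y) whose upper face is 100 mm above the table, with a 14 mm through hole in the middle. Origin: centre of the base's underside, under the hole; z up
- solder_spool: bystander: solder spool 57 mm in diameter, 42 mm tall, standing between the coil and the stand; origin at the centre of its underside; leave it alone
- tape_roll: bystander: small black tape roll 51 mm in diameter, 19 mm tall, lying flat, nearest the robot of the three between coil and stand; origin at the centre of its underside; leave it alone
- heatsink: bystander: small black finned heatsink 30x35x20 mm; origin at the centre of its underside; leave it alone
There are look-alikes about, which are no part of the job. Of the things shaped like the probe, the black one is meant.

How it is judged:
By the outcome, as a careful person would: the job done as asked, in the order asked, and still so for the second after the job is handed in, while the arm keeps its last pose, push and grip.
It also fails if it takes over 67 s, if anything falls off the work surface, if the arm or the gripper's body presses on something with over 40 N, if the wrist force passes 120 N, or if a joint passes its speed limit or range.

### The arm

A 7-joint arm with a two-finger parallel gripper is mounted at the origin on a cart in front of the work surface, level with it; the furniture and walls round the work are solid. World frame = base frame: x ahead of the robot, y to its left, z up, the work surface at z = 0. Lengths are in m, angles in rad, forces in N, time in s.
With the tool pointing down it reaches from about 0.4 to 0.875 m from the base axis. Payload 19.3 kg.
Tool frame: the origin (TCP) lies midway between the tips of the shut fingers; the grasp point (between the pads) lies 19 mm behind it; z points along the fingers, y is the line along which they close (so a half turn about z gives the same grasp; the last joint's range is limited). The gripper opens to 85 mm and grips with 20 to 120 N. Pads are 22 mm wide; open, the fingers measure 114 mm over their backs; the gripper's body (76 mm by 85 mm) begins 54 mm behind the grasp point. The pads swing forward as they close: fully open they stand 13 mm farther back than shut.
Start: joints at [-1.265, 0.521, -0.036, 1.599, 0.021, 1.021, -0.113], TCP at [0.229, 0.581, 0.194] pointing down, gripper open.
Joint ranges: [-2.91, 2.91], [-0.3, 2.13], [-1.5, 1.42], [0.17, 2.43], [-1.26, 4.41], [0.16, 1.93], [-2.52, 2.52]. Speed limits (rad/s): [1.89, 1.89, 2.39, 2.39, 3.01, 3.01, 3.01].

### API

Orientations are given as [roll, pitch, yaw] about the fixed x, y, z axes, in that order (R = Rz(yaw) Ry(pitch) Rx(roll)).
In Python, from workcell import telemetry, grab_frame, calibration, bot, outline_of, landmark_of gives the robot as it stands. The module is installed in compiled form; this text tells all that it offers.
- The arm moves only by the shell command python3 -m inch 'ROWS' [FORCE]. ROWS is JSON, a list of rows, each a list of 7 numbers: the shift along the tool's x, y, z in m, then the turn, a rotation vector about the tool's x, y, z in rad, then the closure, from 0 (fully open) to 1 (shut). A call has 1 to 5 rows; each row shifts and turns the commanded pose from where the row before left it, along the tool's axes as they then stand; what a row does not reach is not made up. A row lasts 1/10 s, in which the tool goes at most 50 mm and 8.59 degrees, less where a joint would pass 70% of its speed; a pose out of reach is approached as far as the arm can. A call is refused whole if a number of a shift passes 0.05 or a number of a turn 0.15, either way. A call with a gripper value outside its range is refused whole. The fingers move at their own pace and stop on an object; FORCE is the grip in N (left out, the last holds). Time passes only in rows, so rows that do not move let the fingers close. It gives the time, the measured TCP pose, the force, the opening and the grip force at its end, in the units of the state.
- telemetry.observe(): the state, without advancing time (a new reading comes with each control period).
- grab_frame(name): name is "scene" or "top" or "wrist"; returns the picture (480x640x3 uint8, red, green, blue); there is no depth.
- calibration(name): a dict with "fovy" (degrees; the focal length in pixels is half the picture's height over the tangent of half this angle, whatever the lens; pixels are square), "cx", "cy" (the principal point, pixels), "pose" (4x4, takes a point from camera to world coordinates). Camera axes: x right, y down, z forward; pixel columns grow to the right and rows downward; lengths in m; the calibration is good to about 2 mm. A picture is of the moment at which its call begins: read the wrist's pose just before it. calibration takes no time and is no camera call; for the wrist camera it gives the pose at the moment of the call.
- bot.job_done(): hands the job in; it is judged then, once.
Trained networks look in the newest picture that a camera, given by its name, has taken for a name from the list of things; names that differ only in an ending like _2 or _b are one class to them, and where a whole thing is asked for, a point or a joint stands for the part that bears it (a point fixed in the world has none). Each returns a list of dicts, best first, with "score" (0 to 1); they miss things now and then, are a little off and sometimes report something else, mostly with a low value. They report only what shows in the picture. A call takes as long as a camera call. They do not tell look-alikes from the thing itself.
- outline_of(label, camera): "region" (480x640 bool, what is visible of it) and "rect" ([left, top, right, bottom] in pixels, round what is visible of it).
- landmark_of(label, camera): "xy" ([column, row] in pixels: a listed point, or the origin of a listed thing).
The state is a dict: "clock": time; "qpos": joint angles; "qd": joint speeds; "joint_efforts": joint torques, N m; "position": TCP position; "tool_rot": TCP orientation; "force": force on the tool from outside, world axes, zero at the start; "moment": the same for the moment, N m; "grip_width": finger opening in m; "finger_force": force on a finger pad.
Only numpy, scipy, OpenCV 4.12 (cv2) and the standard library are available. Lean on these libraries where they do the work, as an engineer would, in place of code of your own. Each camera call takes 0.05 s, during which the arm holds its last target. There are 200 camera calls.

## Working session

There is one attempt and no reset: what is moved stays moved. The work goes in short steps, Python scripts to look and compute and a shell command to move; the robot and the scene stay as the last step left them, time stands still between calls to the robot, and variables do not carry over. Pictures are saved under pics/ and viewed, at most 10 in all, crops included, and the job is handed in when it is done.

```bash
mkdir -p pics; cat > h.py <<'E'
import numpy as np, cv2
from scipy.spatial.transform import Rotation as Rn
from workcell import telemetry, grab_frame, calibration, bot, outline_of, landmark_of
def K(c):
    k=calibration(c); f=240/np.tan(np.radians(k['fovy'])/2); return f,k['cx'],k['cy'],np.array(k['pose'])
def ray(c,uv,k=None):
    f,cx,cy,P=k or K(c); d=P[:3,:3]@np.array([(uv[0]-cx)/f,(uv[1]-cy)/f,1]); return P[:3,3],d/np.linalg.norm(d)
def proj(c,p,k=None):
    f,cx,cy,P=k or K(c); q=P[:3,:3].T@(np.array(p)-P[:3,3]); return np.array([f*q[0]/q[2]+cx,f*q[1]/q[2]+cy])
def atz(c,uv,z,k=None):
    o,d=ray(c,uv,k); return o+d*(z-o[2])/d[2]
def tri(rs):
    A=sum(np.eye(3)-np.outer(d,d) for o,d in rs); b=sum((np.eye(3)-np.outer(d,d))@o for o,d in rs); return np.linalg.solve(A,b)
def save(n,im): cv2.imwrite('pics/'+n,cv2.cvtColor(im,cv2.COLOR_RGB2BGR))
def snap(c,n=None):
    im=grab_frame(c)
    if n: save(n,im)
    return im
E
python3 - <<'E'
from h import *
np.set_printoptions(precision=3,suppress=True)
s=telemetry.observe(); print(s['clock'],s['position'],s['tool_rot'],s['force'],s['grip_width'])
for c in('scene','top'):
    im=snap(c,c+'0.png'); k=K(c); print(c,k[0],k[1:3],k[3])
    for l in ['coil','coil_mid','coil_mouth','probe','probe_tip','probe_stand','solder_spool','tape_roll','heatsink']:
        print(l,[(np.round(r['xy'],1),round(r['score'],2)) for r in landmark_of(l,c)[:4]])
E
```

```text
0.0 [0.229 0.581 0.194] [-3.14   0.     2.766] [-0.017 -0.927 -0.26 ] 0.0854154775201216
scene 510.0360275692399 (314.2361793829555, 240.9322591294009) [[ 0.447 -0.344  0.825 -0.244]
 [-0.894 -0.184  0.408 -0.408]
 [ 0.011 -0.921 -0.39   0.472]
 [ 0.     0.     0.     1.   ]]
coil [(array([205. , 266.1]), 0.6)]
coil_mid [(array([200.6, 254.9]), 0.91), (array([420. , 314.8]), 0.35), (array([299.1, 291.1]), 0.33)]
coil_mouth [(array([217.7, 251.1]), 0.89)]
probe [(array([451.1, 245.8]), 0.83), (array([481.7, 281.7]), 0.79), (array([427.1, 257.1]), 0.76)]
probe_tip [(array([477.9, 328.2]), 0.91), (array([420.1, 307.1]), 0.86), (array([446. , 290.1]), 0.57)]
probe_stand [(array([420.3, 312.8]), 0.68)]
solder_spool [(array([325.6, 266.1]), 0.83)]
tape_roll [(array([269.2, 320.4]), 0.94)]
heatsink [(array([301.5, 292.8]), 0.66)]
top 492.30763253787194 (332.26172329883, 248.28609319546896) [[-0.    -0.988  0.151  0.353]
 [-1.    -0.    -0.003 -0.037]
 [ 0.003 -0.151 -0.988  1.122]
 [ 0.     0.     0.     1.   ]]
coil [(array([213.6, 253.2]), 0.58)]
coil_mid [(array([313.9, 297.6]), 0.74), (array([215.8, 250.4]), 0.65), (array([312.6, 247.1]), 0.48)]
coil_mouth [(array([220.2, 234.2]), 0.94)]
probe [(array([431.4, 189.1]), 0.72), (array([461.4, 230.9]), 0.61), (array([421.6, 229.2]), 0.48)]
probe_tip [(array([419.4, 198.8]), 0.72), (array([413.3, 239. ]), 0.63), (array([451.9, 237.3]), 0.56)]
probe_stand [(array([410.4, 239.9]), 0.62)]
solder_spool []
tape_roll [(array([316.4, 297.3]), 0.78)]
heatsink [(array([316.5, 249.8]), 0.52)]
```

View pics/scene0.png

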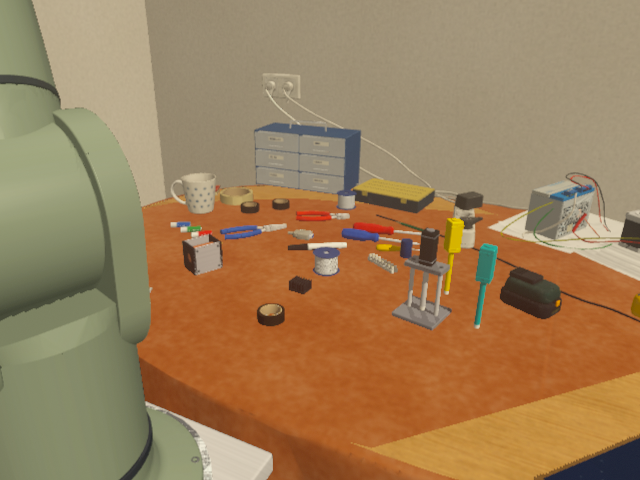

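View pics/top0.png

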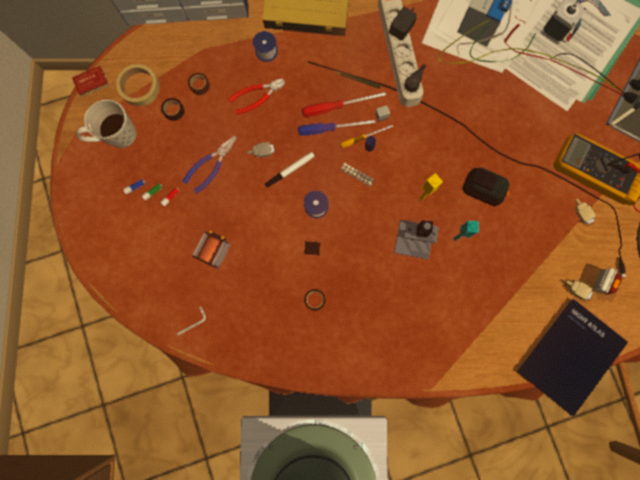

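The scene view shows the coil at (203,255), the spool at (326,260), the heatsink at (300,285) and the tape roll at (270,314). The probe-shaped candidates are:
- **Black, in the grey stand:** scene (429,247), top (425,229).
- **Yellow:** scene (454,236), top (432,186).
- **Teal:** scene (486,265), top (470,230).

I choose the black one in the stand. Next I triangulate and check it in a close crop.

```bash
python3 - <<'E'
from h import *
np.set_printoptions(precision=3,suppress=True)
s=grab_frame('scene'); t=grab_frame('top')
def T(n,a,b): 
    p=tri([ray('scene',a),ray('top',b)]); print(n,p,'resid',proj('top',p)-b)
T('mid',(200.6,254.9),(215.8,250.4)); T('mouth',(217.7,251.1),(220.2,234.2))
T('coil',(205,266.1),(213.6,253.2))
T('blackhandle?',(427.1,257.1),(421.6,229.2)); T('yel',(451.1,245.8),(431.4,189.1)); T('teal',(481.7,281.7),(461.4,230.9))
T('tip',(420.1,307.1),(413.3,239)); T('stand',(420.3,312.8),(410.4,239.9))
for n,uv in [('spool',(325.6,266.1)),('tape',(269.2,320.4)),('hs',(301.5,292.8))]: print(n,atz('scene',uv,0))
a=cv2.resize(s[205:335,375:505],(400,400),interpolation=3); b=cv2.resize(t[180:260,375:480][:,:80],(400,400),interpolation=3)
c=cv2.resize(t[222:277,185:240],(400,400),interpolation=3); d=cv2.resize(s[225:285,172:232],(400,400),interpolation=3)
save('crop1.png',cv2.resize(np.vstack([np.hstack([a,b]),np.hstack([c,d])]),(600,600)))
E
```

```text
mid [0.512 0.223 0.032] resid [-1.593  1.122]
mouth [0.552 0.213 0.027] resid [-0.477  0.319]
coil [0.515 0.227 0.004] resid [ 1.605 -1.092]
blackhandle? [ 0.549 -0.229  0.109] resid [ 0.537 -0.198]
yel [ 0.637 -0.252  0.102] resid [-0.171  0.06 ]
teal [ 0.55  -0.321  0.084] resid [ 1.297 -0.383]
tip [ 0.544 -0.227  0.013] resid [ 0.405 -0.156]
stand [ 0.545 -0.226  0.   ] resid [ 1.587 -0.607]
spool [0.643 0.003 0.   ]
tape [ 0.402 -0.003  0.   ]
hs [ 0.515 -0.006  0.   ]
```

View pics/crop1.png

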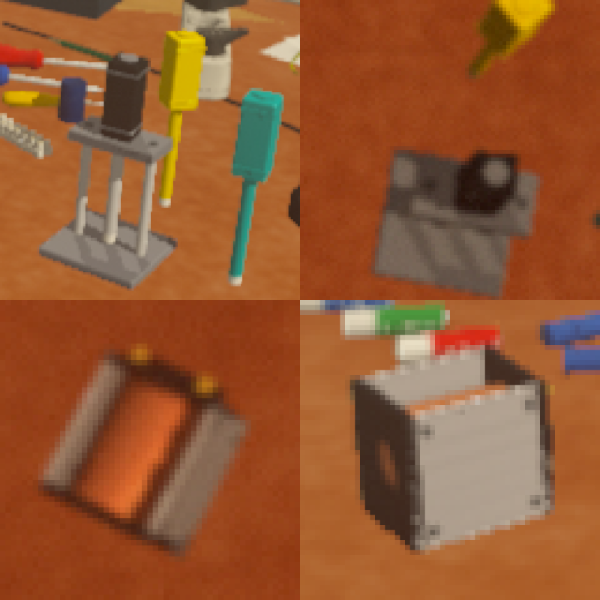

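The crop confirms the black handle in the grey stand. The coil's yaw looks like about -27°. Next I work out the move to a view above the coil.

```bash
cat >> h.py <<'E'
np.set_printoptions(precision=4,suppress=True)
def go(p,R,cmd=None):
    s=telemetry.observe(); c=np.array(s['position']); Rc=Rn.from_euler('xyz',s['tool_rot'])
    R=Rc if R is None else R
    print('shift',Rc.inv().apply(np.array(p)-c),'turn',(Rc.inv()*R).as_rotvec())
def down(yaw,tilt=0):  # tilt about tool y (+)
    return Rn.from_euler('xyz',[np.pi,0,yaw])*Rn.from_rotvec([0,tilt,0])
E
python3 -c "
from h import *
go([.49,.24,.24],down(np.radians(153)))
f,cx,cy,P=K('wrist'); s=telemetry.observe(); R=Rn.from_euler('xyz',s['tool_rot']); print(R.inv().apply(P[:3,3]-s['position']), R.inv().as_matrix()@P[:3,:3],f)"
```

```text
shift [-0.3677 -0.2219 -0.0455] turn [-0.     -0.      0.0954]
[ 0.0729  0.0002 -0.18  ] [[ 0.0003 -0.9571 -0.2899]
 [ 1.      0.0007 -0.0014]
 [ 0.0016 -0.2899  0.9571]] 335.6109470813836
```

```bash
python3 -m inch '[[-0.02,-0.012,-0.005,0,0,0,0],[-0.04,-0.024,-0.005,0,0,0,0],[-0.04,-0.024,-0.005,0,0,0,0],[-0.04,-0.024,-0.005,0,0,0,0],[-0.04,-0.024,-0.005,0,0,0,0]]' && python3 -m inch '[[-0.04,-0.024,-0.005,0,0,0,0],[-0.04,-0.024,-0.005,0,0,0,0],[-0.04,-0.024,-0.005,0,0,0,0],[-0.04,-0.024,-0.005,0,0,0,0],[-0.028,-0.018,0,0,0,0.095,0]]' && python3 -m inch '[[0,0,0,0,0,0,0],[0,0,0,0,0,0,0]]'
cat > c.py <<'E'
from h import *
import sys
s=telemetry.observe(); print(s['clock'],s['position'],s['tool_rot'],s['qpos'],s['force'])
k=K('wrist'); im=snap('wrist',sys.argv[1])
for l in ['coil','coil_mid','coil_mouth']: print(l,[(np.round(r['xy'],1),round(r['score'],2),atz('wrist',r['xy'],{'coil':0,'coil_mid':.03,'coil_mouth':.03}[l],k)) for r in landmark_of(l,'wrist')[:3]])
E
python3 c.py w1.png
```

```text
clock: 1.6
position: [0.3581, 0.4133, 0.2198]
tool_rot: [3.141, 0.0, 2.766]
force: [1.6, 0.6, -0.4]
grip_width: 0.0852
finger_force: 0.0
clock: 2.1
position: [0.4922, 0.237, 0.2404]
tool_rot: [3.141, 0.001, 2.668]
force: [0.6, 1.2, 0.0]
grip_width: 0.0854
finger_force: 0.0
clock: 2.3
position: [0.4904, 0.2394, 0.2395]
tool_rot: [3.142, -0.0, 2.67]
force: [0.6, -0.1, 0.1]
grip_width: 0.0853
finger_force: 0.0
2.3 [0.4904 0.2394 0.2395] [ 3.1415 -0.0001  2.6698] [-0.6388  0.3485  0.1     1.7614 -0.0398  1.0336  0.5747] [ 0.5836 -0.0582  0.1484]
coil []
coil_mid [(array([319.6, 222.8]), 0.92, array([0.5196, 0.2295, 0.03  ]))]
coil_mouth [(array([319.3, 250.7]), 0.64, array([0.5512, 0.2132, 0.03  ]))]
```

View pics/w1.png

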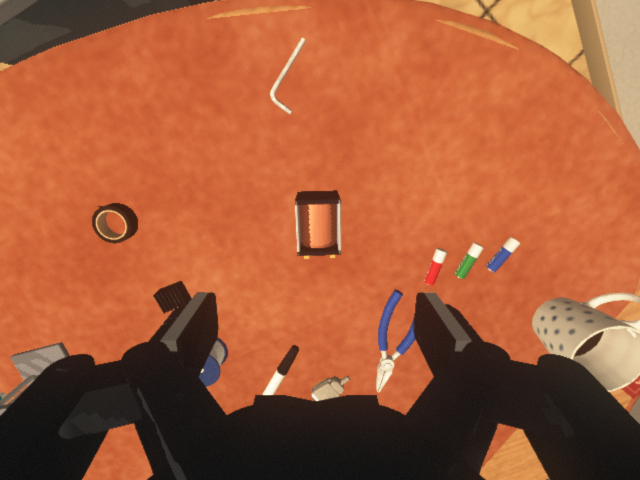

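The wrist view shows the coil upright in the picture at (319,223), with its collar tabs pointing down the image (away from the robot). It lies square to the tool and its mid is at (0.520, 0.229). Next I tilt the tool 40° (fingers pointing back toward the robot) and approach.

```bash
python3 -c "
from h import *
go([.569,.2045,.12],None)"

```

```text
shift [-0.0872  0.0034  0.1195] turn [0. 0. 0.]
```

```bash
python3 -m inch '[[-0.03,0.001,0.01,0,0,0,0],[-0.03,0.001,0.02,0,0,0,0],[-0.027,0.001,0.03,0,0,0,0],[0,0,0.03,0,0,0,0],[0,0,0.03,0,0,0,0]]' && python3 -m inch '[[0,0,0,0,0.14,0,0],[0,0,0,0,0.14,0,0],[0,0,0,0,0.14,0,0],[0,0,0,0,0.14,0,0],[0,0,0,0,0.14,0,0]]' && python3 -m inch '[[0,0,0,0,0,0,0],[0,0,0,0,0,0,0]]'
python3 -c "
from h import *
s=telemetry.observe(); print(s['qpos'])
Rg=down(np.radians(153),.7); G=np.array([.520,.229,.034]); go(G+.019*Rg.apply([0,0,1]),Rg)
k=K('wrist');grab_frame('wrist')
for l,z in [('coil_mid',.03),('coil_mouth',.03)]: print(l,[(r['xy'],r['score'],atz('wrist',r['xy'],z,k)) for r in landmark_of(l,'wrist')[:2]])"
```

```text
clock: 3.0
position: [0.5692, 0.2032, 0.1181]
tool_rot: [-3.142, -0.0, 2.671]
force: [0.2, 0.6, -0.3]
grip_width: 0.0854
finger_force: 0.0
clock: 3.5
position: [0.5695, 0.2034, 0.1204]
tool_rot: [3.139, -0.705, 2.674]
force: [1.0, 1.0, 0.8]
grip_width: 0.0849
finger_force: 0.0
clock: 3.7
position: [0.5689, 0.2033, 0.1181]
tool_rot: [-3.141, -0.701, 2.67]
force: [0.3, -0.3, 1.2]
grip_width: 0.085
finger_force: 0.0
[-0.1654  0.9498 -0.0674  1.2001 -0.3684  1.5636  0.9916]
shift [-0.012   0.0009  0.1189] turn [-0.001  -0.0008 -0.0001]
coil_mid [([315.8, 237.1], 0.69, array([0.5198, 0.2281, 0.03  ]))]
coil_mouth [([314.7, 271.3], 0.8, array([0.5474, 0.213 , 0.03  ]))]
```

```bash
python3 -m inch '[[-0.006,0.001,0.02,0,0,0,0],[-0.006,0,0.03,0,0,0,0],[0,0,0.03,0,0,0,0],[0,0,0.02,0,0,0,0],[0,0,0.019,0,0,0,0]]' && python3 -m inch '[[0,0,0,0,0,0,0.2],[0,0,0,0,0,0,0.35],[0,0,0,0,0,0,1],[0,0,0,0,0,0,1],[0,0,0,0,0,0,1]]' 40 && python3 -m inch '[[0,0,0,0,0,0,1],[0,0,0,0,0,0,1],[0,0,0,0,0,0,1]]'
```

```text
clock: 4.35
position: [0.5088, 0.2358, 0.0216]
tool_rot: [3.14, -0.698, 2.674]
force: [1.1, -0.0, -0.7]
grip_width: 0.0856
finger_force: 0.0
clock: 4.85
position: [0.5108, 0.2344, 0.0224]
tool_rot: [3.139, -0.698, 2.672]
force: [0.5, -1.3, 8.4]
grip_width: 0.049
finger_force: 40.9
clock: 5.15
position: [0.5108, 0.2344, 0.0224]
tool_rot: [3.139, -0.698, 2.672]
force: [0.9, -1.5, 6.9]
grip_width: 0.0489
finger_force: 40.9
```

```bash
python3 -m inch '[[0.006,0,-0.008,0,0,0,1],[0.013,0,-0.015,0,0,0,1],[0.019,0,-0.023,0,0,0,1],[0.019,0,-0.023,0,0,0,1],[0.007,0,-0.008,0,0,0,1]]' 60 && python3 -m inch '[[0,0,0,0,-0.08,0,1],[0,0,0,0,-0.14,0,1],[0,0,0,0,-0.14,0,1],[0,0,0,0,-0.14,0,1],[0,0,0,0,-0.14,0,1]]' && python3 -m inch '[[0,0,0,0,-0.14,0,1],[0,0,0,0,-0.14,0,1],[0,0,0,0,-0.14,0,1],[0,0,0,0,-0.14,0,1],[0,0,0,0,-0.14,0,1]]' && python3 -m inch '[[0,0,0,0,-0.14,0,1],[0,0,0,0,-0.091,0,1],[0,0,0,0,0,0,1],[0,0,0,0,0,0,1]]'
python3 -c "
from h import *
s=telemetry.observe(); print(s['qpos'])"
```

```text
clock: 5.65
position: [0.5116, 0.2344, 0.125]
tool_rot: [3.137, -0.696, 2.673]
force: [0.4, 0.1, -3.3]
grip_width: 0.0484
finger_force: 62.7
clock: 6.15
position: [0.5105, 0.2343, 0.1223]
tool_rot: [3.138, -0.054, 2.671]
force: [1.3, 0.1, -4.6]
grip_width: 0.0478
finger_force: 62.8
clock: 6.65
position: [0.5102, 0.23, 0.1166]
tool_rot: [-3.124, 0.467, 2.669]
force: [0.3, -0.0, -6.0]
grip_width: 0.0483
finger_force: 62.8
clock: 7.05
position: [0.5098, 0.2292, 0.1131]
tool_rot: [-3.112, 0.643, 2.677]
force: [0.2, 0.0, -3.1]
grip_width: 0.0482
finger_force: 63.1
[-1.4776  0.6801  0.7473  2.1627  0.551   0.3696 -0.2931]
```

```bash
python3 -c "
from h import *
print(atz('top',(187,185),.01),atz('top',(203,194),.01),atz('top',(163,205),.01),atz('top',(215,150),.01))
e=np.array([.891,-.454,0]);Rg=down(np.radians(153),-.873)
go(np.array([.5098,.2292,.118])+.03*e,Rg)"
```

```text
[0.6718 0.2969 0.01  ] [0.6503 0.2588 0.01  ] [0.624  0.3502 0.01  ] [0.7569 0.2348 0.01  ]
shift [-0.027   0.0002  0.0141] turn [-0.0241 -0.23    0.0085]
```

```bash
python3 -m inch '[[-0.013,0,0.007,-0.012,-0.03,0.004,1],[-0.014,0,0.007,-0.012,-0.05,0.004,1],[0,0,0,0,-0.05,0,1],[0,0,0,0,-0.05,0,1],[0,0,0,0,-0.05,0,1]]' && python3 -m inch '[[0,0,0,0,0,0,1],[0,0,0,0,0,0,1]]'
python3 -c "
from h import *
s=telemetry.observe(); print(s['qpos'])
e=np.array([.891,-.454,0]);Rg=down(np.radians(153),-.873)
go(np.array([.5098,.2292,.118])+.03*e,Rg); snap('scene','s2.png'); snap('top','t2.png')
a=cv2.imread('pics/s2.png')[150:330,120:360]; cv2.imwrite('pics/s2c.png',cv2.resize(a,(800,600)))"
```

```text
clock: 7.55
position: [0.5378, 0.2135, 0.1189]
tool_rot: [3.136, 0.873, 2.659]
force: [1.3, 0.2, -3.3]
grip_width: 0.0483
finger_force: 63.2
clock: 7.75
position: [0.5375, 0.2137, 0.1187]
tool_rot: [3.139, 0.871, 2.663]
force: [0.4, -0.9, -3.2]
grip_width: 0.0484
finger_force: 63.2
[-1.6706  0.9622  0.994   2.2245  0.653   0.177  -0.5412]
shift [ 0.0017  0.0012 -0.0008] turn [-0.0033 -0.0016 -0.0047]
```

View pics/s2c.png

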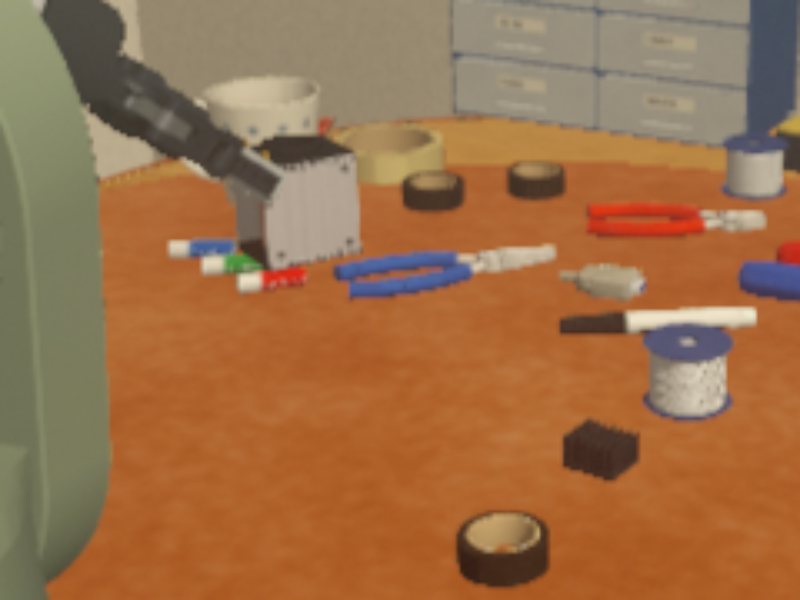

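The coil hangs upright, collar up, at crop (300,200). Next I lower it.

```bash
python3 -m inch '[[0.008,0,0.006,0,0,0,1],[0.015,0,0.013,0,0,0,1],[0.015,0,0.013,0,0,0,1],[0.011,0,0.009,0,0,0,1],[0,0,0,0,0,0,1]]'
python3 -c "
from h import *
s=telemetry.observe(); print(s['qpos'])
e=np.array([.891,-.454,0]);Rg=down(np.radians(153),-.873)
go(np.array([.5375,.2137,.038]),Rg)"
```

```text
clock: 8.35
position: [0.5372, 0.2142, 0.0588]
tool_rot: [3.14, 0.872, 2.664]
force: [0.5, -0.3, -3.5]
grip_width: 0.0478
finger_force: 63.1
[-1.6034  1.049   0.8632  2.223   1.2178  0.1626 -1.2001]
shift [ 0.0156 -0.0003  0.0137] turn [-0.003  -0.0012 -0.0043]
```

```bash
python3 -m inch '[[0.01,0,0.0085,0,0,0,1],[0.01,0,0.0085,0,0,0,1],[0.002,0,0.0015,0,0,0,1],[0,0,0,0,0,0,1]]';python3 -m inch '[[0.0015,0,0.0013,0,0,0,1],[0.0015,0,0.0013,0,0,0,1],[0,0,0,0,0,0,1]]'
python3 -c "
from h import *
s=telemetry.observe(); print(s['qpos'])"
```

```text
clock: 8.75
position: [0.5376, 0.2143, 0.0317]
tool_rot: [3.139, 0.874, 2.664]
force: [-0.2, 0.5, -3.2]
grip_width: 0.0477
finger_force: 63.1
clock: 9.05
position: [0.5373, 0.2146, 0.0271]
tool_rot: [3.139, 0.874, 2.665]
force: [0.2, 0.1, -3.3]
grip_width: 0.0482
finger_force: 63.1
[-1.5823  1.1116  0.8163  2.2145  1.4698  0.1626 -1.5048]
```

```bash
python3 -m inch '[[0.0012,0,0.001,0,0,0,1],[0,0,0,0,0,0,1]]';python3 -m inch '[[0.0012,0,0.001,0,0,0,1],[0,0,0,0,0,0,1]]'; python3 -m inch '[[0.0012,0,0.001,0,0,0,1],[0,0,0,0,0,0,1]]'
python3 -c "
from h import *
s=telemetry.observe(); print(s['qpos'])"
```

```text
clock: 9.25
position: [0.5376, 0.2143, 0.0262]
tool_rot: [3.139, 0.876, 2.664]
force: [-6.8, 1.3, 7.2]
grip_width: 0.0483
finger_force: 64.5
clock: 9.45
position: [0.5381, 0.214, 0.026]
tool_rot: [3.137, 0.878, 2.662]
force: [-17.5, 5.0, 27.5]
grip_width: 0.0481
finger_force: 66.9
clock: 9.65
position: [0.5388, 0.2136, 0.0259]
tool_rot: [3.135, 0.881, 2.66]
force: [-27.5, 7.3, 46.9]
grip_width: 0.0479
finger_force: 69.2
[-1.5805  1.1183  0.8127  2.2142  1.5028  0.1691 -1.5459]
```

```bash
python3 -m inch '[[-0.0024,0,-0.002,0,0,0,1],[0,0,0,0,0,0,1]]'; python3 -m inch '[[0,0,0,0,0,0,0.3],[0,0,0,0,0,0,0.1],[0,0,0,0,0,0,0],[0,0,0,0,0,0,0]]'; python3 -m inch '[[-0.006,0,-0.005,0,0,0,0],[-0.01,0,-0.015,0,0,0,0],[-0.015,0,-0.02,0,0,0,0],[-0.025,0,-0.02,0,0,0,0],[-0.025,0,-0.02,0,0,0,0]]'; python3 -m inch '[[-0.025,0,-0.02,0,0,0,0],[-0.025,0,-0.02,0,0,0,0],[0,0,0,0,0.1,0,0],[0,0,0,0,0.14,0,0],[0,0,0,0,0.14,0,0]]'
python3 -c "
from h import *
s=telemetry.observe(); print(s['qpos']); go([.42,.27,.26],down(np.radians(153)))
snap('scene','s3.png'); snap('top','t3.png')
a=cv2.imread('pics/s3.png')[190:310,140:300]; b=cv2.imread('pics/t3.png')[190:310,140:300]; cv2.imwrite('pics/s3c.png',np.hstack([cv2.resize(a,(400,300)),cv2.resize(b,(400,300))]))"
```

```text
clock: 9.85
position: [0.5374, 0.2145, 0.0261]
tool_rot: [3.139, 0.875, 2.664]
force: [-10.2, 2.9, 14.3]
grip_width: 0.0481
finger_force: 65.4
clock: 10.25
position: [0.5373, 0.2143, 0.0254]
tool_rot: [3.14, 0.874, 2.665]
force: [-0.1, -0.6, 0.6]
grip_width: 0.0855
finger_force: 0.0
clock: 10.75
position: [0.5286, 0.2181, 0.1399]
tool_rot: [3.142, 0.874, 2.666]
force: [-0.5, 1.6, 0.7]
grip_width: 0.0854
finger_force: 0.0
clock: 11.25
position: [0.5298, 0.217, 0.2019]
tool_rot: [-3.139, 0.547, 2.665]
force: [1.0, 0.3, -1.6]
grip_width: 0.0853
finger_force: 0.0
[-1.2098  0.3851  0.4922  2.0551  0.5852  0.6432 -0.1277]
shift [ 0.0738 -0.0036 -0.113 ] turn [-0.0043  0.5473 -0.0062]
```

View pics/s3c.png

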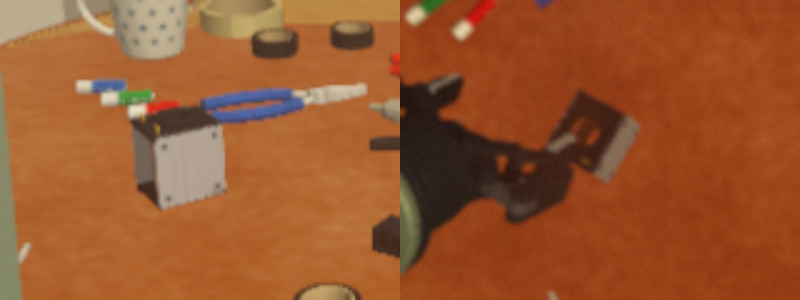

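The coil stands free, collar up (scene crop (180,160)). Now I bring the tool vertical and measure the mouth of the bore from two wrist positions.

```bash
python3 -m inch '[[0.02,0,-0.03,0,0.14,0,0],[0.02,0,-0.03,0,0.14,0,0],[0,0,-0.03,0,0.14,0,0],[0,0,-0.02,0,0.127,0,0],[0,0,0,0,0,0,0]]'; python3 -m inch '[[0,0,0,0,0,0,0]]'
cat > m.py <<'E'
from h import *
import json,sys,os
s=telemetry.observe(); print(s['clock'],s['position'],s['tool_rot'])
L=[json.loads(x) for x in open('m.txt')] if os.path.exists('m.txt') else []
for c in sys.argv[2:]:
    k=K(c); im=snap(c,sys.argv[1]+c+'.png')
    for l in ['coil_mouth','coil_mid']:
        r=landmark_of(l,c)[:3]; print(c,l,[(np.round(q['xy'],1),round(q['score'],2)) for q in r])
        if r: 
            o,d=ray(c,r[0]['xy'],k); open('m.txt','a').write(json.dumps([l,list(o),list(d)])+'\n'); print(o+d*((.07 if l=='coil_mouth' else .035)-o[2])/d[2])
R=[json.loads(x) for x in open('m.txt')]
for l in ['coil_mouth','coil_mid']:
    rs=[(np.array(o),np.array(d)) for n,o,d in R if n==l]
    if len(rs)>1: print(l,'tri',tri(rs))
E
python3 m.py a wrist scene
```

```text
clock: 11.85
position: [0.4676, 0.2484, 0.286]
tool_rot: [-3.138, 0.004, 2.655]
force: [-0.3, -1.1, -0.8]
grip_width: 0.0853
finger_force: 0.0
clock: 11.95
position: [0.4649, 0.2495, 0.283]
tool_rot: [-3.134, 0.007, 2.659]
force: [-0.1, -0.0, -0.3]
grip_width: 0.0855
finger_force: 0.0
11.95 [0.4649 0.2495 0.283 ] [-3.1341  0.0068  2.6586]
wrist coil_mouth [(array([315.7, 252.8]), 0.63)]
[0.5277 0.2146 0.07  ]
wrist coil_mid [(array([318.7, 243.6]), 0.62)]
[0.5292 0.218  0.035 ]
scene coil_mouth [(array([210.2, 235.8]), 0.64)]
[0.5293 0.2135 0.07  ]
scene coil_mid [(array([210.1, 252.2]), 0.96)]
[0.5245 0.2131 0.035 ]
coil_mouth tri [0.5285 0.2139 0.0698]
coil_mid tri [0.5301 0.2176 0.0319]
```

```bash
python3 -c "
from h import *
go([.52,.13,.29],None); go([.48,-.2,.30],down(2.967))"
```

```text
shift [-0.1055 -0.0817 -0.0054] turn [0. 0. 0.]
shift [-0.2221 -0.3931 -0.013 ] turn [-0.0067  0.0041 -0.3042]
```

```bash
python3 -m inch '[[-0.03,-0.022,-0.002,0,0,0,0],[-0.04,-0.03,-0.002,0,0,0,0],[-0.035,-0.03,0,0,0,0,0],[0,0,0,0,0,0,0],[0,0,0,0,0,0,0]]'; python3 m.py b wrist; python3 -m inch '[[-0.02,-0.045,0,0,0,0,0],[-0.02,-0.045,0,0,0,0,0],[-0.02,-0.045,0,0,0,0,0],[-0.02,-0.045,0,0,0,0,0],[-0.02,-0.045,-0.005,0,0,0,0]]';python3 -m inch '[[-0.017,-0.045,-0.003,-0.006,0.004,-0.004,0],[0,-0.04,0,0,0,-0.15,0],[0,0,0,0,0,-0.15,0],[0,0,0,0,0,0,0],[0,0,0,0,0,0,0]]'
python3 - <<'E'
from h import *
s=telemetry.observe(); print(s['clock'],s['position'],s['tool_rot'],s['qpos'])
k=K('wrist'); im=snap('wrist','w4.png')
for l in ['probe','probe_tip','probe_stand']: print(l,[(np.round(r['xy'],1),round(r['score'],2),atz('wrist',r['xy'],.1 if l=='probe' else 0,k)) for r in landmark_of(l,'wrist')[:4]])
E
```

```text
clock: 12.75
position: [0.52, 0.1288, 0.2887]
tool_rot: [-3.136, 0.005, 2.66]
force: [0.3, 0.6, 0.0]
grip_width: 0.0853
finger_force: 0.0
12.75 [0.52   0.1288 0.2887] [-3.1363  0.0048  2.6598]
wrist coil_mouth [(array([385.1, 165.2]), 0.93), (array([116.8, 308.3]), 0.16)]
[0.5253 0.2159 0.07  ]
wrist coil_mid [(array([ 77.7, 347.8]), 0.68), (array([382.2, 164.8]), 0.58)]
[ 0.5653 -0.304   0.035 ]
coil_mouth tri [0.527  0.2144 0.0704]
coil_mid tri [0.457  0.1271 0.214 ]
clock: 13.4
position: [0.5042, -0.1168, 0.2953]
tool_rot: [-3.137, 0.004, 2.664]
force: [1.8, -0.7, 1.0]
grip_width: 0.0854
finger_force: 0.0
clock: 13.9
position: [0.4818, -0.1972, 0.2987]
tool_rot: [3.14, 0.001, 2.958]
force: [1.1, 0.1, 0.1]
grip_width: 0.0857
finger_force: 0.0
13.9 [ 0.4818 -0.1972  0.2987] [3.1402 0.0011 2.9576] [-0.0728  0.2681  0.4406  1.7512 -0.1258  1.149   1.7924]
probe [(array([226.6, 266.7]), 0.96, array([ 0.5435, -0.3189,  0.1   ])), (array([297.8, 326. ]), 0.92, array([ 0.6398, -0.2501,  0.1   ]))]
probe_tip [(array([241.4, 245.5]), 0.83, array([ 0.5496, -0.3237,  0.    ])), (array([304.2, 235.2]), 0.61, array([ 0.5509, -0.2276,  0.    ])), (array([304.5, 293. ]), 0.61, array([ 0.6444, -0.2455, -0.    ])), (array([448.9, 104. ]), 0.55, array([ 0.4066, -0.0028,  0.    ]))]
probe_stand [(array([299.8, 231.3]), 0.7, array([ 0.5438, -0.2329,  0.    ]))]
```

View pics/w4.png

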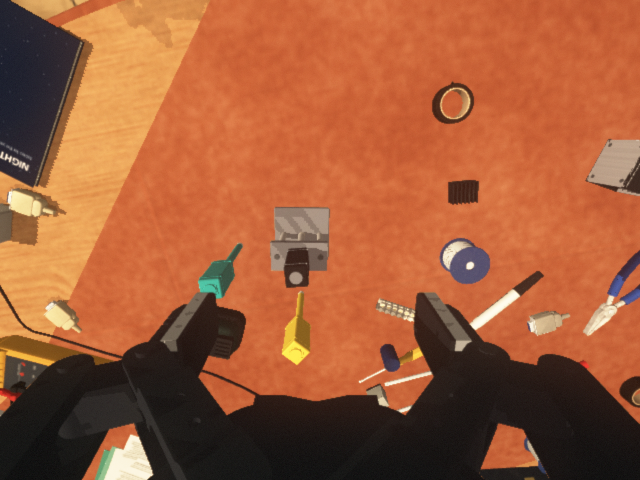

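The wrist view shows the black handle's top at (296,278) in the stand at (300,235), teal at (215,280) and yellow at (297,345). I get the handle's orientation and centre by segmenting it, then move over it.

```bash
python3 - <<'E'
from h import *
k=K('wrist'); im=cv2.imread('pics/w4.png'); g=cv2.cvtColor(im,cv2.COLOR_BGR2GRAY).astype(int)
c=[(x,200+int(np.argmax(np.abs(np.diff(g[200:214,x]))))) for x in range(279,326)]
p=np.polyfit(*zip(*c),1); print('base edge slope',p[0])
c=[(x,232+int(np.argmax(np.abs(np.diff(g[232:248,x]))))) for x in list(range(276,285))+list(range(313,325))]
print('plate slope',np.polyfit(*zip(*c),1)[0])
m=(g[240:296,276:320]<62).astype(np.uint8); 
for r in m[::2]: print(''.join('#' if v else '.' for v in r))
for uv in [(297,278)]: print(atz('wrist',uv,.16,k))
im2=grab_frame('wrist')
for r in outline_of('probe','wrist')[:4]: print(r['score'],r['rect'])
E
```

```text
base edge slope 0.04798797409805792
plate slope 0.05328392537694907
............................................
............................................
............................................
............................................
.....................#########..............
..................#############.............
............####################............
............####################............
...........######################...........
...........######################...........
..........#######################...........
..........####################.##...........
..................############.##...........
.........########################...........
.........########################...........
.........########################...........
.........#######........#########...........
.........#####............#######...........
.........####..............#####............
..........###..............#####............
..........###..............#####............
..........#####...........######............
...........######......#########............
...........#########........................
............................................
............................................
............................................
............................................
[ 0.5477 -0.2295  0.16  ]
0.9 [286.5, 232.1, 310.5, 289.7]
0.87 [200.9, 244.9, 240.9, 297.7]
0.81 [281.9, 292.1, 312.5, 363.7]
```

```bash
python3 -c "
from h import *
go([.548,-.229,.24],None)"
```

```text
shift [-0.0709 -0.0187  0.0588] turn [0. 0. 0.]
```

```bash
python3 -m inch '[[-0.025,-0.009,0.02,0,0,0,0],[-0.025,-0.01,0.02,0,0,0,0],[-0.021,0,0.019,0,0,0,0],[0,0,0,0,0,0,0],[0,0,0,0,0,0,0]]'; python3 - <<'E'
from h import *
s=telemetry.observe(); print(s['clock'],s['position'],s['tool_rot'])
k=K('wrist'); im=snap('wrist','w5.png')
for r in outline_of('probe','wrist')[:4]: print(r['score'],r['rect'])
for z,uv in [(.16,(320,240))]: print(proj('wrist',[.548,-.229,.16],k),proj('wrist',[.548,-.229,.1],k))
print(landmark_of('probe','wrist')[:3])
a=im[170:310,250:390]; save('w5c.png',cv2.resize(a,(600,600),interpolation=3))
E
```

```text
clock: 14.7
position: [0.5475, -0.2297, 0.2395]
tool_rot: [3.141, -0.0, 2.96]
force: [1.1, -0.7, 0.3]
grip_width: 0.0855
finger_force: 0.0
14.7 [ 0.5475 -0.2297  0.2395] [ 3.1409 -0.0001  2.9598]
0.98 [296.9, 263.4, 330.2, 342.5]
0.82 [296.8, 198.7, 333.4, 242.9]
0.63 [192.3, 205.5, 243.6, 258.7]
[317.0425 228.1547] [316.8509 211.4297]
[{'xy': [316.2, 210.6], 'score': 0.85}, {'xy': [310.6, 296.9], 'score': 0.64}, {'xy': [225.8, 223.2], 'score': 0.64}]
```

View pics/w5c.png

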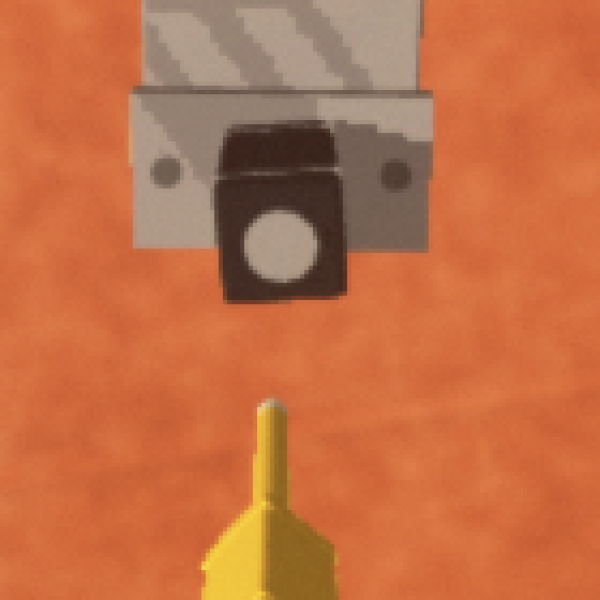

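Handle top centre is at about (316,225), turned about -0.058 rad from the tool. I adjust, close partway, descend and grip.

```bash
python3 -m inch '[[0,0,0,0,0,-0.058,0.3],[0,0,0,0,0,0,0.3]]'; python3 -c "
from h import *
go([.5463,-.2294,.117],Rn.from_euler('xyz',[np.pi,0,2.9598+.058]))"
```

```text
clock: 15.05
position: [0.5477, -0.2298, 0.2408]
tool_rot: [3.141, 0.003, 3.019]
force: [-0.3, -0.7, 0.2]
grip_width: 0.0607
finger_force: 0.0
shift [0.0018 0.0001 0.1238] turn [0.001  0.0026 0.0016]
```

```bash
python3 -m inch '[[0.002,0,0.024,0.001,0.002,0,0.3],[0,0,0.03,0,0,0,0.3],[0,0,0.03,0,0,0,0.3],[0,0,0.025,0,0,0,0.3],[0,0,0.015,0,0,0,0.3]]'; python3 -m inch '[[0,0,0,0,0,0,0.3],[0,0,0,0,0,0,0.55],[0,0,0,0,0,0,0.7],[0,0,0,0,0,0,1],[0,0,0,0,0,0,1]]' 40;  python3 -m inch '[[0,0,0,0,0,0,1],[0,0,0,0,0,0,1]]'
```

```text
clock: 15.55
position: [0.5451, -0.2293, 0.1146]
tool_rot: [3.142, -0.002, 3.017]
force: [-0.2, 1.0, 0.9]
grip_width: 0.0599
finger_force: 0.0
clock: 16.05
position: [0.5465, -0.2298, 0.1173]
tool_rot: [-3.141, 0.001, 3.018]
force: [-0.8, 0.3, 7.9]
grip_width: 0.0224
finger_force: 39.1
clock: 16.25
position: [0.5465, -0.2299, 0.1173]
tool_rot: [-3.141, 0.001, 3.018]
force: [-2.2, 0.1, 7.4]
grip_width: 0.0224
finger_force: 39.1
```

```bash
python3 -m inch '[[0,0,-0.005,0,0,0,1],[0,0,-0.015,0,0,0,1],[0,0,-0.025,0,0,0,1],[0,0,-0.03,0,0,0,1],[0,0,-0.03,0,0,0,1]]' 50;  python3 -m inch '[[0,0,-0.03,0,0,0,1],[0,0,-0.015,0,0,0,1],[0,0,0,0,0,0,1],[0,0,0,0,0,0,1]]'
python3 - <<'E'
from h import *
rs={}
for c in('scene','top'):
    im=snap(c,c+'6.png')
    for l in('probe','probe_tip'):
        r=landmark_of(l,c); print(c,l,[(np.round(q['xy'],1),round(q['score'],2)) for q in r[:4]])
s=telemetry.observe(); p=np.array(s['position']); print(p)
for dz in(-.017,-.107): print([proj(c,p+[0,0,dz]) for c in('scene','top')])
go([.527,.2144,.27],None); go([.527,.2144,.27],down(2.67))
E
```

```text
clock: 16.75
position: [0.5457, -0.2296, 0.2227]
tool_rot: [-3.141, -0.0, 3.018]
force: [-0.3, 0.2, -1.2]
grip_width: 0.0221
finger_force: 49.0
clock: 17.15
position: [0.5458, -0.2294, 0.266]
tool_rot: [3.142, -0.0, 3.018]
force: [-0.4, -0.4, -1.6]
grip_width: 0.0222
finger_force: 49.0
scene probe [(array([483.3, 281.4]), 0.86), (array([451. , 247.4]), 0.77), (array([436.4, 177.9]), 0.63)]
scene probe_tip [(array([430.5, 231.8]), 0.96), (array([445.4, 292.5]), 0.85), (array([476.7, 331.1]), 0.56)]
top probe [(array([430.9, 188.1]), 0.49)]
top probe_tip []
[ 0.5457 -0.2295  0.2653]
[array([434.6858, 178.679 ]), array([436.5482, 216.0062])]
[array([429.0966, 231.1774]), array([426.9451, 225.7635])]
shift [ 0.0732  0.4383 -0.0046] turn [0. 0. 0.]
shift [ 0.0732  0.4383 -0.0046] turn [-0.0004 -0.0017  0.3482]
```

```bash
python3 -m inch '[[0.005,0.02,0,0,0,0,1],[0.007,0.045,-0.001,0,0,0,1],[0.008,0.045,-0.001,0,0,0,1],[0.008,0.045,-0.001,0,0,0,1],[0.008,0.045,-0.001,0,0,0,1]]' && python3 -m inch '[[0.008,0.045,-0.001,0,0,0,1],[0.008,0.045,0,0,0,0,1],[0.006,0.03,0,0,0,0,1],[0,0,0,0,0,0,1],[0,0,0,0,0,0,1]]'; python3 m.py d wrist top scene;  python3 -m inch '[[0.005,0.03,0,0,0,0,1],[0.005,0.04,0,0,0,0,1],[0.005,0.03,0,0,0,0,1],[0,0.018,0,0,0,0,1],[0,0,0,0,0,0,1]]'; python3 m.py e wrist top scene; cat m.txt | grep mouth
```

```text
clock: 17.95
position: [0.5343, -0.025, 0.2698]
tool_rot: [-3.141, -0.001, 3.018]
force: [1.0, -0.6, -0.3]
grip_width: 0.0219
finger_force: 49.1
clock: 18.45
position: [0.5276, 0.0953, 0.2706]
tool_rot: [-3.141, -0.001, 3.019]
force: [-1.1, -0.1, -0.9]
grip_width: 0.0217
finger_force: 49.1
18.45 [0.5276 0.0953 0.2706] [-3.141  -0.0012  3.0194]
wrist coil_mouth [(array([419.9, 186.4]), 0.75)]
[0.5269 0.2139 0.07  ]
wrist coil_mid [(array([413.8, 183.4]), 0.92)]
[0.5289 0.2166 0.035 ]
top coil_mouth []
top coil_mid []
scene coil_mouth [(array([208.2, 236.1]), 0.84)]
[0.526  0.2161 0.07  ]
scene coil_mid [(array([209.4, 252.8]), 0.71)]
[0.5214 0.2126 0.035 ]
coil_mouth tri [0.5267 0.2146 0.0703]
coil_mid tri [0.4671 0.1369 0.1699]
clock: 19.4
position: [0.5272, 0.2163, 0.2705]
tool_rot: [3.141, -0.001, 3.021]
force: [-0.2, -0.4, -1.2]
grip_width: 0.022
finger_force: 49.1
19.4 [0.5272 0.2163 0.2705] [ 3.1415 -0.0012  3.0212]
wrist coil_mouth []
wrist coil_mid [(array([319.6, 196.5]), 0.98), (array([161.3, 206.2]), 0.65)]
[0.5306 0.2202 0.035 ]
top coil_mouth [(array([215.7, 240.5]), 0.93
[... 643 characters left out ...]
 [0.4551057340134173, 0.16411583404896335, 0.468405515924655], [0.1720711869620791, 0.12685818028983276, -0.9768820341837666]]
["coil_mouth", [0.4554073950298653, 0.10423206750797298, 0.45070436514493295], [0.17768586568969552, 0.27236741902157113, -0.9456446067046709]]
["coil_mouth", [-0.24405167607678754, -0.4075115502732878, 0.47162653035657615], [0.7202281307751363, 0.583249939117891, -0.37562075043736576]]
["coil_mouth", [0.3525890322754079, -0.03732475609846716, 1.1215184106800165], [0.1626046521610358, 0.2270277428589633, -0.9602177519021156]]
["coil_mouth", [-0.24405167607678754, -0.4075115502732878, 0.47162653035657615], [0.7221536346389587, 0.583218662601472, -0.37195445900149116]]
```

```bash
python3 -m inch '[[0,-0.002,0.02,0,0,0,1],[0,0,0.025,0,0,0,1],[0,0,0.02,0,0,0,1],[0,0,0.01,0,0,0,1],[0,0,0,0,0,0,1]]'; python3 - <<'E'
from h import *
s=telemetry.observe(); p=np.array(s['position']); print(p,s['tool_rot'])
ims={c:snap(c,c+'7.png') for c in('wrist','scene','top')}
o=[]
for c in ims:
    uv=proj(c,p+[0,0,-.107]); mo=proj(c,[.5275,.2145,.07]); print(c,uv,mo,[(q['xy'],q['score']) for q in landmark_of('probe_tip',c)[:2]],[(q['xy'],q['score']) for q in landmark_of('coil_mouth',c)[:2]])
    h=60 if c=='wrist' else 35; u,v=int(mo[0]),int(mo[1]); o.append(cv2.resize(ims[c][v-h:v+h,u-h:u+h],(400,400),interpolation=3) if c!='top' else None)
    print(u-h,v-h,400/(2*h))
save('c7.png',np.hstack(o[:2]))
E
```

```text
clock: 20.35
position: [0.5266, 0.2118, 0.195]
tool_rot: [-3.14, -0.002, 3.018]
force: [0.0, -1.0, 0.0]
grip_width: 0.022
finger_force: 49.1
[0.5266 0.2118 0.195 ] [-3.1404 -0.0022  3.0182]
wrist [315.4499 217.7814] [318.4849 213.7442] [([316.8, 217.2], 0.81)] [([324.7, 215.3], 0.67)]
258 153 3.3333333333333335
scene [209.465  228.2168] [209.2781 236.0025] [([210.7, 228.4], 0.93), ([447.4, 291.6], 0.68)] [([208.9, 236.1], 0.93)]
174 201 5.714285714285714
top [213.4497 240.9821] [214.1628 241.9374] [([418.7, 203.7], 0.81), ([453.1, 235.4], 0.7)] [([215.0, 241.9], 0.61)]
179 206 5.714285714285714
```

View pics/c7.png

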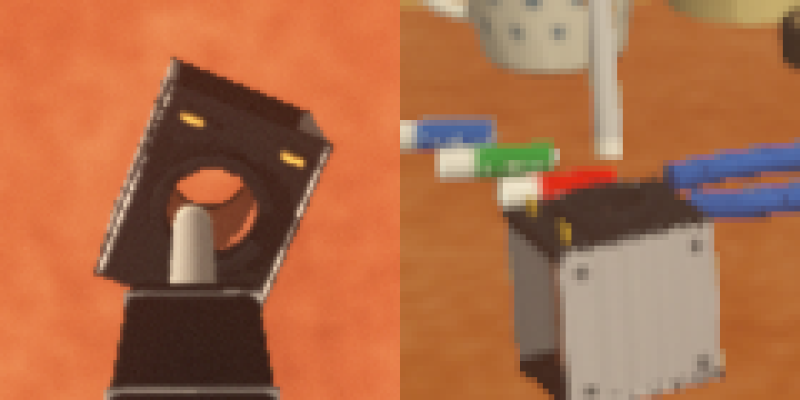

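The wrist crop shows the rod tip at (193,210), left of the bore's centre at about (215,211). That puts the rod about 6 mm off in y. I'll check with a silhouette fit and an overlay before inserting.

```bash
python3 - <<'E'
from h import *
from scipy.optimize import minimize
import itertools
masks={}
for c in('scene','top','wrist'):
    grab_frame(c); r=outline_of('coil',c)
    print(c,[(q['score'],np.round(q['rect'])) for q in r[:2]])
    if r: masks[c]=np.array(r[0]['region']).astype(np.uint8)
ks={c:K(c) for c in('scene','top','wrist')}
def cor(x,y,w):
    e=np.array([np.cos(w),np.sin(w),0]);n=np.array([-e[1],e[0],0])
    b=[np.array([x,y,z])+e*a*.03+n*d*.025 for a in(-1,1) for d in(-1,1) for z in(0,.064)]
    return b+[np.array([x+.018*np.cos(t),y+.018*np.sin(t),.07]) for t in np.arange(0,6.28,.5)]
def model(c,v):
    S=8;pts=np.array([proj(c,p,ks[c]) for p in cor(*v)]); h=cv2.convexHull((pts*S).astype(np.int32))
    u0,v0,u1,v1=[int(a) for a in(150,150,400,330)]
    m=np.zeros(((v1-v0)*4,(u1-u0)*4),np.uint8); cv2.fillConvexPoly(m,((h.reshape(-1,2)/S-[u0,v0]+.5)*4).astype(np.int32),1)
    d=cv2.resize(masks[c][v0:v1,u0:u1],None,fx=4,fy=4,interpolation=0)
    return (m&d).sum()/((m|d).sum())
for cs in (['scene'],['top'],['scene','top']):
    best=min((minimize(lambda q:-sum(model(c,[q[0]/100,q[1]/100,q[2]/10]) for c in cs if c in masks),[53+i,21.5+j,-4.7],method='Nelder-Mead',options=dict(initial_simplex=[[53+i,21.5+j,-4.7],[53.6+i,21.5+j,-4.7],[53+i,22.1+j,-4.7],[53+i,21.5+j,-4.2]])) for i in(-.4,.3) for j in(-.3,.4)),key=lambda r:r.fun)
    print(cs,best.x/[100,100,10],best.fun)
out=[]
for c,h in(('wrist',40),('scene',30)):
    im=cv2.imread('pics/%s7.png'%c); mo=proj(c,[.529,.216,.07],ks[c]); u,v=int(mo[0]),int(mo[1]); f=400/(2*h)
    a=cv2.resize(im[v-h:v+h,u-h:u+h],(400,400),interpolation=cv2.INTER_CUBIC)
    for (x,y),col in(((.5306,.2178),(0,255,0)),((.5275,.2145),(255,255,0))):
        p=np.array([(proj(c,[x+.013*np.cos(t),y+.013*np.sin(t),.07],ks[c])-[u-h,v-h]+.5)*f for t in np.arange(0,6.3,.1)])
        cv2.polylines(a,[p.astype(np.int32)],False,col,1)
    out.append(a)
cv2.imwrite('pics/c8.png',np.hstack(out))
E
```

```text
scene [(0.86, array([193., 231., 233., 274.]))]
top [(0.83, array([200., 231., 238., 261.]))]
wrist [(0.66, array([287., 173., 359., 245.]))]
['scene'] [ 0.5332  0.2173 -0.4806] -0.9703202650469354
['top'] [ 0.5282  0.2145 -0.5032] -0.7893666691768958
['scene', 'top'] [ 0.5293  0.2147 -0.5141] -1.726316417383273
```

View pics/c8.png

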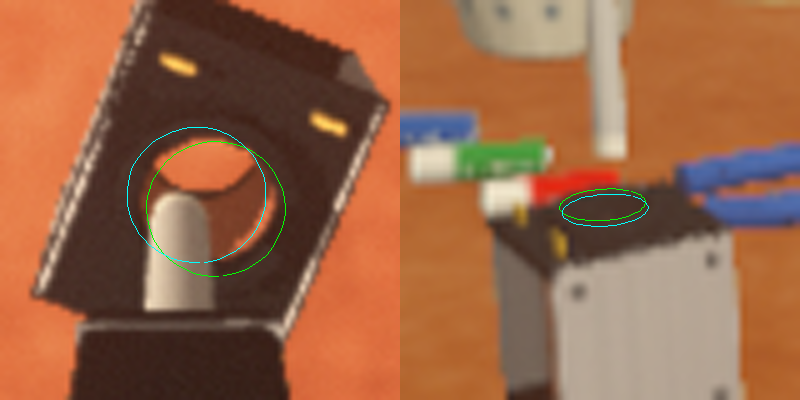

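The overlay shows the true rim between the two guesses, at (212,203), which gives a mouth at about (0.5295, 0.217). I centre there and check the gaps numerically.

```bash
python3 -c "
from h import *
go([.5295,.217,.186],down(3.018))"
```

```text
shift [-0.0019  0.0052  0.0099] turn [-0.0001 -0.0008  0.0004]
```

```bash
python3 -m inch '[[-0.002,0.005,0,0,-0.001,0,1],[0,0,0.005,0,0,0,1],[0,0,0.005,0,0,0,1],[0,0,0,0,0,0,1]]'; cat > v.py <<'E'
from h import *
s=telemetry.observe(); p=np.array(s['position']); print(s['clock'],p,s['tool_rot'],s['force'])
im=snap('wrist','w%d.png'%int(s['clock']*100)); c='wrist'
print('tip',proj(c,p+[0,0,-.107]),[(q['xy'],q['score']) for q in landmark_of('probe_tip',c)[:2]],'mouth',[(q['xy'],q['score']) for q in landmark_of('coil_mouth',c)[:2]])
b=im.astype(int)
# D dark, O orange/copper, G grey rod
for v in range(190,242):
    r=b[v,292:352]; print(v,''.join('D' if x.max()<75 else ('O' if x[0]-x[2]>35 else 'g') for x in r))
E
python3 v.py
```

```text
clock: 21.5
position: [0.5291, 0.2166, 0.1849]
tool_rot: [-3.141, -0.001, 3.018]
force: [-0.7, -1.4, -0.2]
grip_width: 0.0224
finger_force: 49.1
21.5 [0.5291 0.2166 0.1849] [-3.1406 -0.001   3.0184] [-0.6513 -1.3834 -0.2203]
tip [316.2122 219.0529] [([316.5, 219.1], 0.81)] mouth [([314.9, 216.6], 0.85), ([89.8, 110.9], 0.28)]
190 OOOOOOOOODDDODDDOOOOOOODDDDDDDDDODDDDDDODODDDDDDDDDOOOOOOOOO
191 OOOOOOOODODDDDDOODDOOODgDDDDDDODODDDgDODDDDODOODODDOOOOOOOOO
192 OOOOOOOODDDDDDDDDDDDgDOgDDDDgDDODDDOgDDOODODDODDgDODOOOOOOOO
193 OOOOOOOODDDDDDDDDDODDDOODDDDDDDDODDDDDDDgDDOODDODDDOOODOOOOO
194 OOOOOOODDDDDDDDDDDDDDDDDDDDODDDDDDDDODDDDDODDDDDOOODDDDODOOO
195 OOOOOOODDDDDDDDDDDDDDDDDDDDDDDDDDDDDDDDDODODDDDOOODDOOOOOOOO
196 OOOOOODDDDDDDDDDDDDDDDDDDDDDDDDDDDDDDDDDDDDDDDDDODOOOODOODOO
197 OOOOOODDDDDDDDDDDDDDDDDDDDDDDDDDDDDODDDDDODgDOOODDDDDOOODOOO
198 OOOOOODDDDDDDDDDDDDDDDDDDDDDDDDDDDDDDDggDDDDOOOOOOODDDOODOOO
199 OOOOOODDDDDDDDDDDDDDDDDDDDDDDDDDDDDDDDDDDDDgOOOOOOOOODDDDOOO
200 OOOOOODDDDDDDDDDDDDDDDDgDODgDDDDDDDDDDDDDDDDOOOOOOOOOODDOOOO
201 OOOOOODDDDDDDDDDDDDDDDDDDDDDDDDDDDDDDDDDDgDDDOOOOOOOO
[... 1907 characters left out ...]
DDDDDDgOOOOOOOOOOOOOgDDDDDDDDDDDDDOOOOOOOOOOOOOOOO
232 DDDDDDDDDDDDDDDDgOOOOOOOOOOOOOggDDDDDDDDDDDOOOOOOOOOOOOOOOOO
233 DDDDDDDDDDDDDDDDgOOOOOOOOOOOOOggDDDDDDDDDDDOOOOOOOOOOOOOOOOO
234 DDDDDDDDDDDDDDDDgOOOOOOOOOOOOOgDDDDDDDDDDDgOOOOOOOOOOOOOOOOO
235 DDDDDDDDDDDDDDDDgOOOOOOOOOOOOOgDDDDDDDDDDDOOOOOOOOOOOOOOOOOO
236 DDDDDDDDDDDDDDDDgOOOOOOOOOOOOOgDDDDDDDDDDgOOOOOOOOOOOOOOOOOO
237 DDDDDDDDDDDDDDDDgOOOOOOOOOOOOOgDDDDDDDDDDOOOOOOOOOOOOOOOOOOO
238 DDDDDDDDDDDDDDDDDgggggggDDDDDDDDDDDDDDDDDgOOOOOOOOOOOOOOOOOO
239 DDDDDDDDDDDDDDDDDDDDDDDDDDDDDDDDgggggDDDDDOOOOOOOOOOOOOOOOOO
240 OOOggggggggggggggggggggggggggggggggggggggggOOOOOOOOOOOOOOOOO
241 OOOOOOOgggggggggggggggggggggggggggggggggggOOOOOOOOOOOOOOOOOO
```

The hole spans columns 302–331 and rows 203–228, with its centre at (316.2,215.3). The rod is at column 315.2 and about 1.6 px too far away, so I nudge it +1.3/+0.8 mm and descend in steps.

```bash
python3 -m inch '[[0.0013,0.0008,0,0,0,0,1],[0,0,0.005,0,0,0,1],[0,0,0.01,0,0,0,1],[0,0,0.005,0,0,0,1],[0,0,0,0,0,0,1]]'; python3 v.py | sed -n '1,2p;14,44p'
```

```text
clock: 22.15
position: [0.5279, 0.2175, 0.1647]
tool_rot: [-3.14, -0.001, 3.018]
force: [-0.8, 0.6, -0.4]
grip_width: 0.0218
finger_force: 49.1
22.15 [0.5279 0.2175 0.1647] [-3.1404 -0.0012  3.0183] [-0.7873  0.612  -0.4335]
tip [316.0821 218.9023] [([316.9, 219.6], 0.9)] mouth [([313.1, 223.2], 0.68)]
201 OOOODDDDDDDDDDDDDDDDDDDDDDDDDDDDDDDDDDDDDDDDDDDDDDODDDOOOODD
202 OOODDDDDDDDDDDDDDDDDDDDDDDDDDDDDDDDDDDDDDDDDDDDgDDDDDDDODDOO
203 OOgDDDDDDDDDDDDDDDDDDDDDDDDDDDDDDDDDDDDDDDDDDOOOODDDDDODOOOO
204 OODgDDDDDDDDDDDDDDDDDDDDDDDDDDDDDDDDDDDDDDDDDOOOOOOODDDODOOO
205 OODDDDDDDDDDDDDDDDDDDDDDDDDDDDDDDDDDDDDDDDDDDOOOOOOOOODDDDOO
206 OgDDDDDDDDDDDDDDDDDDDDDDDDDDDDDDDDDDDDDDDDDDgOOOOOOOOODDDOOO
207 ggDDDDDDDDDDDDDDDDDDDDDDDDDDDDDDDDDDDDDDDDDDDOOOOOOOOOODDOOO
208 OODDDDDDDDDDDDDDDDDDDDDDDDDDDDDDDDDDDDDDDDDDDDDOOOOOOOODDOOO
209 gDDDDDDDDDDDDDDDDDDDDOOOOODDDDDDDDDDDDDDDDDDDDDDDOOOOODDDOOO
210 DDDDDDDDDDDDDDDDDOOOOOOOOOOOODDDDDDDDDDDDDDDDDDDDDDDDODDOOOO
211 ODDDDDDDDgDDDDDOOOOOOOOOOOOOOOOODDDDDDDDDDDDDDDDgDDDDDDDOOOO
212 DDDDDDDgDDDDDOOOOOOOOOOOOOOOOOOOODDDDDDDDDDDDDDDDDDDDDDOOOOO
213 DDDDDDDggDDD
[... 518 characters left out ...]
OOOOOOOOOOOOOOOOOOOOOOOOOOOODDDDDDDDDDDDDgOOOOOOOO
222 DDDDDDDDOOOOOOOOOOOOOOOOOOOOOOOOOOOOOODDDDDDDDDDDDDOOOOOOOOO
223 DDDDDDDDOOOOOOOOOOOOOOOOOOOOOOOOOOOOOODDDDDDDDDDDDDOOOOOOOOO
224 DDDDDDDDOOOOOOOOOOOOOOOOOOOOOOOOOOOOOODDDDDDDDDDDDDOOOOOOOOO
225 DDDDDDDDOOOOOOOOOOOOOOOOOOOOOOOOOOOOOODDDDDDDDDDDDgOOOOOOOOO
226 DDDDDDDDDOOOOOOOOOOOOOOOOOOOOOOOOOOOOODDDDDDDDDDDDgOOOOOOOOO
227 DDDDDDDDDOOOOOOOOOOOOOOOOOOOOOOOOOOOODDDDDDDDDDDDgOOOOOOOOOO
228 DDDDDDDDDDOOOOOOOOOOOOOOOOOOOOOOOOOOODDDDDDDDDDDDOOOOOOOOOOO
229 DDDDDDDDDDOOOOOOOOOOOOOOOOOOOOOOOOOOODDDDDDDDDDDgOOOOOOOOOOO
230 DDDDDDDDDDDOOOOOOOOOOOOOOOOOOOOOOOOODDDDDDDDDDDDgOOOOOOOOOOO
231 DDDDDDDDDDDDOOOOOOOOOOOOOOOOOOOOOOOODDDDDDDDDDDDOOOOOOOOOOOO
```

Both axes are centred to within 0.5 px. I descend the last 22 mm.

```bash
python3 -m inch '[[0,-0.0002,0.007,0,0,0,1],[0,0,0.009,0,0,0,1],[0,0,0.006,0,0,0,1],[0,0,0,0,0,0,1],[0,0,0,0,0,0,1]]'; python3 -m inch '[[0,0,0,0,0,0,1],[0,0,0,0,0,0,1]]';  python3 v.py | sed -n '1,2p;20,54p'
python3 -c "
from h import *
s=telemetry.observe();p=np.array(s['position']);print(proj('wrist',[p[0],p[1],.07]))
for c in('scene','top'):
    a=cv2.imread('pics/%s0.png'%c).astype(int); b=cv2.cvtColor(grab_frame(c),cv2.COLOR_RGB2BGR).astype(int)
    for n,q in(('spool',(.643,.003,.02)),('tape',(.402,-.003,.01)),('hs',(.515,-.006,.01))):
        u,v=proj(c,q).astype(int); print(c,n,np.abs(a-b)[v-20:v+20,u-20:u+20].mean())"
```

```text
clock: 22.8
position: [0.5283, 0.2175, 0.1437]
tool_rot: [-3.141, -0.0, 3.018]
force: [0.2, 1.3, -0.6]
grip_width: 0.0221
finger_force: 49.1
clock: 23.0
position: [0.5285, 0.2176, 0.1441]
tool_rot: [3.141, 0.0, 3.018]
force: [0.4, 0.0, -0.3]
grip_width: 0.0221
finger_force: 49.2
23.0 [0.5285 0.2176 0.1441] [3.1414 0.0005 3.0183] [ 0.434   0.0417 -0.2952]
tip [316.1324 219.2887] [([312.7, 218.7], 0.64), ([128.1, 320.0], 0.23)] mouth [([311.8, 229.4], 0.68)]
207 gDDDDDDDDDDDDDDDDDDDDDDDDDDDDDDDDDDDDDDDDDDDDDDOOODDDDDDDDOD
208 gDDDDDDDDDDDDDDDDDDDDDDDDDDDDDDDDDDDDDDDDDDDDDOOOOOODDDDDDDD
209 gDDDDDDDDDDDDDDDDDDDDDDDDDDDDDDDDDDDDDDDDDDDDDOOOOOOOODDDDDD
210 DDDDDDDDDDDDDDDDDDDDDDDDDDDDDDDDDDDDDDDDDDDDDDOOOOOOOOODDDDD
211 DDDDDDDDDDDDDDDDDDDDDDDDDDDDDDDDDDDDDDDDDDDDDDDOOOOOOOOODDDD
212 DDDDDDDDDDDDDDDDDDDDDDDDDDDDDDDDDDDDDDDDDDDDDDDOOOOOOOOOODDD
213 DDDDDDDDDDDDDDDDDDDDDDDDDDDDDDDDDDDDDDDDDDDDDDDDDOOOOOOOODDg
214 DDDDDDDDDDDDDDDDDDDDDDDgDgDDDDDDDDDDDDDDDDDDDDDDDDDDOOOODDDO
215 DDDDDDDDDDDDDDDDOOOOOOOOOOOgDDDDDDDDDDDDDDDDDDDDDDDDDDODDDOO
216 DDDDDDDDDDDDDDOOOOOOOOOOOOOOOOOODDDDDDDDDDDDDDDDDD
[... 1112 characters left out ...]
OOO
234 DDDDDDDDOOOOOOOOOOOOOOOOOOOOOOOOOOOOODDDDDDDDDDDDDDOOOOOOOOO
235 DDDDDDDDDOOOOOOOOOOOOOOOOOOOOOOOOOOOODDDDDDDDDDDDDgOOOOOOOOO
236 DDDDDDDDDOOOOOOOOOOOOOOOOOOOOOOOOOOOODDDDDDDDDDDDDOOOOOOOOOO
237 DDDDDDDDDDOOOOOOOOOOOOOOOOOggOOOOOOODDDDDDDDDDDDDgOOOOOOOOOO
238 DDDDDDDDDDDDDDDDDggggggDDDDDDDDOODDDDDDDDDDDDDDDDgOOOOOOOOOO
239 DDDDDDDDDDDDDDDDDDDDDDDDDDDDDDDDDgggDDDDDDDDDDDDgOOOOOOOOOOO
240 DDDggggggggggggggggggggggggggggggggggggggggggDDDgOOOOOOOOOOO
241 DDgOOgggggggggggggggggggggggggggggggDDDggggOgDDgOOOOOOOOOOOO
[316.1451 229.6105]
scene spool 5.5475
scene tape 4.614791666666667
scene hs 4.667916666666667
top spool 2.9072916666666666
top tape 2.995416666666667
top hs 3.0035416666666666
```

The rod is centred to within 1 mm and the bystanders haven't moved. One small correction, then hand in.

```bash
python3 -m inch '[[0,-0.0005,0.001,0,0,0,1],[0,0,0.0008,0,0,0,1],[0,0,0,0,0,0,1],[0,0,0,0,0,0,1],[0,0,0,0,0,0,1]]'; python3 -m inch '[[0,0,0,0,0,0,1],[0,0,0,0,0,0,1],[0,0,0,0,0,0,1]]'; python3 -c "
from h import *
s=telemetry.observe(); print(s['position'],s['tool_rot'],s['force'],np.abs(s['qd']).max()); print(bot.job_done())"
```

```text
clock: 23.75
position: [0.5283, 0.2171, 0.1421]
tool_rot: [-3.141, 0.0, 3.018]
force: [0.1, 0.2, -0.5]
grip_width: 0.0221
finger_force: 49.2
clock: 24.05
position: [0.5283, 0.2171, 0.1421]
tool_rot: [-3.141, 0.0, 3.018]
force: [0.6, -0.2, -1.0]
grip_width: 0.0226
finger_force: 49.2
[0.5283 0.2171 0.1421] [-3.1415  0.0001  3.0183] [ 0.6244 -0.2492 -0.9658] 0.0018855081060855689
the job is handed in; nothing more can be done
None
```

I handed the job in at about 24 s: the coil stands collar-up and released, and the black probe is held upright and still in its bore, within about 1 mm of centre with the tip about halfway down by arm position; no contact force showed during insertion, and the spool, tape roll and heatsink show no movement in the pictures.

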